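Clamp a freshly glued drawer in the bench ratchet clamp and hold it

ROBOT

A 6-joint arm with a two-finger parallel gripper is mounted at the origin on the work surface. World frame = base frame: x ahead of the robot, y to its left, z up, the work surface at z = 0. Lengths are in m, angles in degrees, forces in N, time in s.
With the tool pointing down it reaches from about 0.4 to 0.825 m from the base axis. Payload 7 kg.
Tool frame: the origin (TCP) lies on the front face of the gripper's body, between the roots of the fingers; the fingertips stand 66 mm ahead of it and the grasp point (between the pads) lies 47 mm ahead of it; z points along the fingers, y is the line along which they close (so a half turn about z gives the same grasp; the last joint's range is limited). The gripper opens to 88 mm and grips with 3 to 60 N. Pads are 19 mm wide; open, the fingers measure 130 mm over their backs; the gripper's body (78 mm by 193 mm) begins 47 mm behind the grasp point.
Start: joints at [-53.738, 20.546, 0.682, 0, -70.136, -16.507], TCP at [0.228, -0.635, 0.292] pointing down, gripper open.
Joint ranges: [-176.03, 176.03], [-82.01, 121.73], [-58.28, 71.71], [-173.87, 95.51], [-174.79, -0.11], [-173.66, 173.66]. Speed limits (degrees/s): [136.94, 136.94, 172.46, 180, 180, 180].

INTERFACE

Orientations are given as [roll, pitch, yaw] about the fixed x, y, z axes, in that order (R = Rz(yaw) Ry(pitch) Rx(roll)).
In Python, from plant import ctrl gives the robot as it stands.
- The arm moves only by the tool send_rows, never from a script. Its argument "deltas" is a list of rows, each a list of 2 entries, a list of its own where there are three numbers: the shift along the tool's x, y, z each as a share of 800 mm, from -1 to 1, then the turn about the tool's z as a share of 90 degrees, from -1 to 1. A call has exactly 5 rows; each row is the pose to reach, as a shift and turn from the pose commanded when the call began, along the tool's axes at that moment; what a row does not reach only later rows make up. A row lasts 1/12 s, in which the tool goes at most 41.7 mm and 7.16 degrees, less where a joint would pass 70% of its speed; a pose out of reach is approached as far as the arm can. A call with a number of a shift or a turn outside -1 to 1 is refused whole. A call with a gripper value outside its range is refused whole. "gripper" is the opening, from 0 (shut) to 1 (fully open), set as the call begins (left out, the last holds). The fingers move at their own pace and stop on an object; the grip force is fixed at half the most. Time passes only in rows, so rows that repeat a pose let the fingers close, or fill a call up. It gives the time, the measured TCP pose, the force, the opening and the grip force at its end, in the units of the state.
- ctrl.get_obs(): the state, without advancing time (a new reading comes with each control period).
- ctrl.snapshot(name): name is "scene" or "top"; returns a dict with "color" (384x512x3 uint8, red, green, blue), "vertical_fov" (degrees; the focal length in pixels is half the picture's height over the tangent of half this angle, whatever the lens; pixels are square), "cx", "cy" (the principal point, pixels), "k1" (the pictures are not rectified: a ray, as slopes to the right and down, at radius r is drawn at 1 + k1 r^2 times it, then the intrinsics apply), "rvec" (rotation vector, rad) and "tvec" (3), from world to camera coordinates, as OpenCV has them. Camera axes: x right, y down, z forward; pixel columns grow to the right and rows downward; lengths in m; the calibration is good to about 2 mm. A picture is of the moment at which its call begins. There is no depth.
- ctrl.close_job(): hands the job in; it is judged then, once.
Trained networks look in a picture, given as the dict that the camera call returned (one of the last four; its "shot" number tells which), for a name from the list of things; names that differ only in an ending like _2 or _b are one class to them, and where a whole thing is asked for, a point or a joint stands for the part that bears it (a point fixed in the world has none). Each returns a list of dicts, best first, with "conf" (0 to 1); they miss things now and then, are a little off and sometimes report something else, mostly with a low value. They report only what shows in the picture. A call takes as long as a camera call. They do not tell look-alikes from the thing itself.
- ctrl.boxes_of(picture, thing): "xy" ([column, row] as shares, 0 to 1, of the picture: columns of its width, rows of its height, amid what is visible of it).
- ctrl.cut_out(picture, thing): "pixels" (384x512 bool, what is visible of it) and "xy" ([column, row] as shares, 0 to 1, of the picture: columns of its width, rows of its height, amid what is visible of it).
The state is a dict: "clock": time; "joint_pos": joint angles; "qvel": joint speeds; "tau": joint torques, N m; "tool_pos": TCP position; "orientation": TCP orientation; "force": force on the tool from outside, world axes, zero at the start; "moment": the same for the moment, N m; "opening": finger opening in m; "gripper_force": force on a finger pad.
Only numpy, scipy, OpenCV 4.12 (cv2) and the standard library are available. Lean on these libraries where they do the work, as an engineer would, in place of code of your own. Each camera call takes 0.05 s, during which the arm holds its last target. There are 200 camera calls.

TASK

Throw the bench clamp's selector lever from the red FREE notch into the green CLAMP notch, then pump the red trigger towards the black grip, stroke by stroke, until the moving jaw has closed on the glued plywood drawer and nips it firmly between both pads, without crushing its thin walls. Draw the jaw in with the trigger only, leave the lever in its notch and everything else on the bench where it is. The program finishes while holding: keep the trigger squeezed so that the clamp is still pressing on the drawer at the end.

Things in the scene. Friction and masses are not known exactly. Their poses are not given: they have to be found in the camera images.
- clamp: one-hand ratchet bar clamp bolted to the bench: steel foot, yellow housing 44 mm wide (top at z 105 mm), black pistol grip 28 mm wide standing on it to z 190 mm. Origin on the bench under the trigger pivot; z up, +y along the bar from grip to jaws, +x away from the robot (yaw within 0.3 rad). Selector pivot at x 0, y -105 mm, on an aluminium plate x +-55, y -185 to -90, top z 110 mm
- selector (a joint): selector lever, about a vertical axis: 0 = FREE notch (red dot, pawls lifted, the trigger does nothing), 1.0 rad = CLAMP notch (green dot). Growing values swing the knob anticlockwise from above, towards the clamp's +x. A sprung detent holds it in each notch and pulls it in over the last 0.25 rad; 2 to 3 N at the knob takes it out. Stops 0.1 rad past each notch
- selector_knob (a point): middle of the lever's upright round black knob, 18 mm across, 28 mm tall (z 123 to 151 mm), 55 mm from the selector pivot; steel lever arm below it, 11 mm wide, top at z 118 mm
- clamp_notch (a point): where the middle of the knob stands when the lever is in the CLAMP notch; the green dot is painted on the plate 20 mm further out
- trigger (a joint): red trigger: 0 = released, leaning away from the grip; 0.15 rad = fully squeezed, upright, against its stop. A spring returns it (4 N at the finger point when released, 7 N fully in). At CLAMP each full squeeze draws the bar in by 8 to 12 mm (80 mm per rad, rack pitch 4 mm); let it out fully between strokes, the bar stays where it is
- trigger_front (a point): finger point on the trigger's jaw-side face, 130 mm above its pivot, at z 150 mm. The trigger is 24 mm wide, 12 mm thick, up to z 175 mm. Squeezing moves this point 19 mm along the clamp's -y; to handle_back it is 56 mm released, 36 mm squeezed. Once the jaw grips, the force on the drawer is about 1.6 x (push here - 7 N): 20 to 25 N of push is right
- handle_back (a point): point on the fixed black grip's back face (its -y side, away from the jaws), at z 150 mm; the grip is 20 mm thick
- trigger_grip: the red grip part of the trigger, which the fingers press; origin at the trigger's pivot (x 0, y 0, z 20 mm of the clamp), z along the trigger
- bar (a joint): toothed steel bar (10 mm wide, z 66 to 86 mm) with the moving jaw on its end: 0 = jaws widest, growing in m as the jaw is drawn towards the housing; opening between the pads = 0.120 - value. It starts between 0 and 0.025
- moving_jaw: yellow moving jaw hanging from the bar's end, 26 mm thick, 94 mm high; its origin is the clamp's origin shifted along -y by bar
- jaw_pad: black rubber pad on the moving jaw, 40 mm wide, 36 mm high, springy: about 10 N per mm pressed in; same origin as moving_jaw
- jaw_pad_face (a point): centre of the moving pad's face, at z 30 mm
- body_pad: black rubber pad of the same size on the housing's own fixed jaw; same origin as the clamp
- body_pad_face (a point): centre of the fixed pad's face, at z 30 mm
- drawer: the work: a glued open-topped plywood parts drawer standing loose on the bench between the pads, under the bar: 100 mm (clamp x) by 70 mm (clamp y, the way it is clamped) by 50 mm high, 3 mm walls, brass knob on its robot side, about 160 g; slides easily. Origin at the centre of its underside. 15 to 40 N between the pads is a firm hold; the walls crack above 60 N
- spray_can_a: bystander: white spray can with a grey band and black cap, 66 mm across, 192 mm tall, standing loose on the bench; origin at the centre of its base
- spray_can_b: bystander: white spray can with a blue band and white cap, 66 mm across, 192 mm tall, standing loose; origin at the centre of its base
- tape_roll: bystander: yellow roll of tape lying flat, 96 mm across, 25 mm high; origin at the centre of its underside
- glue_bottle: bystander: yellow glue bottle with an orange nozzle, 54 mm across, 138 mm tall, standing near the clamp on the robot's side; origin at the centre of its base
- screwdriver: bystander: orange screwdriver, 200 mm long, lying beside the clamp on the robot's side; origin on the bench under its middle
- brush: bystander: flat paint brush, 200 mm long, lying on the bench; origin on the bench under its middle
- pine_offcut: bystander: pine offcut 160 x 70 x 35 mm, lying flat; origin at the centre of its underside
- screw_jar: bystander: glass jar with a red lid, 64 mm across, 85 mm tall, standing; origin at the centre of its base
Things that resemble listed ones, but are neither listed nor needed, are in the scene too. What is shaped like the drawer but blue or turquoise is not meant.

How it is judged:
By the outcome, as a careful person would: the job done as asked, in the order asked, and still so for the second after the job is handed in, while the arm keeps its last pose, push and grip.
It also fails if it takes over 69 s, if anything falls off the work surface, if the arm or the gripper's body presses on something with over 40 N, if the wrist force passes 120 N, or if a joint passes its speed limit or range.

## Working session

There is one attempt and no reset: what is moved stays moved. The work goes in short steps, Python scripts to look and compute and a tool call to move; the robot and the scene stay as the last step left them, time stands still between calls to the robot, and variables do not carry over. Pictures are saved under pics/ and viewed, at most 13 in all, crops included, and the job is handed in when it is done.

Besides the shell and the picture viewer there is one more tool, called after "Request:" in YAML: its name, and indented under it one key for each argument. send_rows: Moves the arm, as the interface text tells. Shift numbers are shares of 800 mm and turn numbers shares of 90 degrees, none past 1 either way. Its arguments: {"type":"object","properties":{"deltas":{"type":"array","items":{"type":"array"}},"gripper":{"type":"number"}},"required":["deltas"]}

```bash
mkdir -p pics
cat > h.py <<'E'
import numpy as np, cv2
from plant import ctrl
from scipy.spatial.transform import Rotation as Ro
def cam(p):
    f=p["color"].shape[0]/2/np.tan(np.radians(p["vertical_fov"])/2)
    R=cv2.Rodrigues(np.array(p["rvec"],float))[0]; t=np.array(p["tvec"],float).ravel()
    return f,R,t
def ray(p,uv):
    f,R,t=cam(p); x,y=(uv[0]-p["cx"])/f,(uv[1]-p["cy"])/f
    a,b=x,y
    for _ in range(30):
        s=1+p["k1"]*(a*a+b*b); a,b=x/s,y/s
    return -R.T@t, R.T@np.array([a,b,1])
def atz(p,uv,z):
    o,d=ray(p,uv); return o+d*(z-o[2])/d[2]
def proj(p,X):
    f,R,t=cam(p); c=R@np.array(X)+t; a,b=c[0]/c[2],c[1]/c[2]; s=1+p["k1"]*(a*a+b*b)
    return np.array([p["cx"]+f*a*s,p["cy"]+f*b*s])
def tri(ps,uvs):
    A=np.zeros((3,3));B=np.zeros(3)
    for p,u in zip(ps,uvs):
        o,d=ray(p,u); d=d/np.linalg.norm(d); M=np.eye(3)-np.outer(d,d); A+=M;B+=M@o
    return np.linalg.solve(A,B)
def save(p,n,box=None,k=1):
    im=p["color"][...,::-1]
    if box: im=im[box[1]:box[3],box[0]:box[2]]
    cv2.imwrite(f"pics/{n}.png",cv2.resize(np.ascontiguousarray(im),None,fx=k,fy=k,interpolation=cv2.INTER_CUBIC))
E
python3 - <<'E'
from h import *
S=ctrl.snapshot("scene");T=ctrl.snapshot("top")
im=np.vstack([S["color"],T["color"]]);
save(S,"s0",k=1.5);save(T,"t0",k=1.5)
for n in ["selector_knob","clamp_notch","trigger_front","handle_back","jaw_pad_face","body_pad_face","drawer","clamp","trigger_grip","moving_jaw","glue_bottle","spray_can_a"]:
    for nm,p in (("S",S),("T",T)):
        print(n,nm,[(round(d["conf"],2),np.round(np.array(d["xy"])*[512,384],1).tolist()) for d in ctrl.boxes_of(p,n)[:4]])
print(ctrl.get_obs())
for p in(S,T): print(p["vertical_fov"],p["cx"],p["cy"],p["k1"],ray(p,(256,192)))
E
```

```text
selector_knob S [(0.49, [221.2, 226.5])]
selector_knob T [(0.7, [330.1, 200.1])]
clamp_notch S [(0.62, [240.5, 230.5]), (0.26, [255.0, 201.0])]
clamp_notch T [(0.89, [308.7, 197.0]), (0.43, [254.0, 189.9])]
trigger_front S [(0.51, [242.3, 230.5]), (0.5, [285.4, 194.3])]
trigger_front T [(0.59, [281.7, 182.2])]
handle_back S [(0.57, [240.7, 228.4])]
handle_back T [(0.8, [307.8, 199.1])]
jaw_pad_face S [(0.45, [283.5, 202.8]), (0.36, [242.9, 226.8])]
jaw_pad_face T [(0.5, [309.2, 195.8]), (0.34, [255.8, 190.1])]
body_pad_face S [(0.51, [242.9, 274.9])]
body_pad_face T [(0.18, [341.7, 159.0])]
drawer S [(0.7, [206.9, 189.8]), (0.61, [275.7, 212.6]), (0.57, [249.0, 149.7]), (0.56, [285.4, 173.9])]
drawer T [(0.84, [271.1, 269.4]), (0.82, [188.0, 269.3]), (0.71, [254.5, 189.3]), (0.63, [190.9, 210.0])]
clamp S [(0.97, [244.2, 229.8]), (0.25, [222.1, 225.1])]
clamp T [(0.92, [306.9, 195.6])]
trigger_grip S [(0.66, [255.5, 198.1])]
trigger_grip T [(0.61, [308.1, 195.2]), (0.53, [279.9, 185.3])]
moving_jaw S [(0.52, [285.1, 195.6])]
moving_jaw T [(0.48, [230.9, 179.0])]
glue_bottle S [(0.56,
[... 499 characters left out ...]
0270191e+00,
        1.25598942e-02, -3.92726508e-05]), 'tool_pos': array([ 0.22815273, -0.63523566,  0.29214517]), 'orientation': array([ 1.79997192e+02,  1.20096516e-04, -1.60242482e+02]), 'force': array([-0.15897083,  0.51223537, -0.44296056]), 'moment': array([ 0.0152138 ,  0.00938176, -0.04079402]), 'gripper_force': 0.0, 'opening': 0.08752433137367303}
49.638393759286 259.333977096673 191.25719276534517 -0.03156852558660402 (array([ 1.08120776, -0.70207106,  1.15223581]), array([-0.39611705,  0.52553698, -0.75297401]))
57.11785407078449 254.08063711476385 190.68331926311782 -0.08337204773205512 (array([0.43833027, 0.00894737, 1.05565045]), array([ 0.11960147,  0.03285101, -0.99230028]))
```

View pics/s0.png

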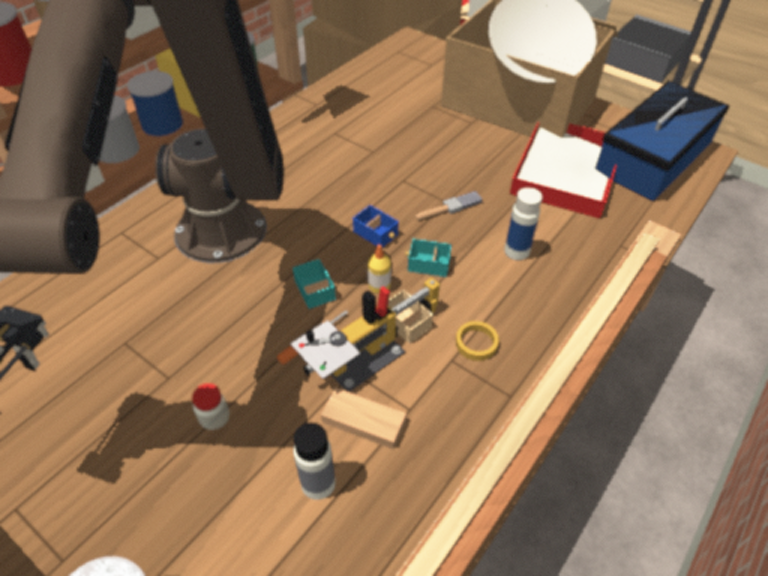

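View pics/t0.png

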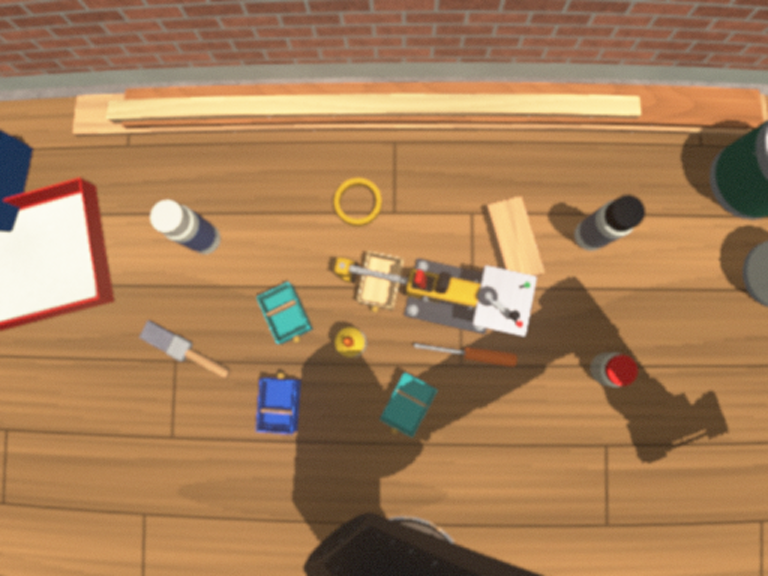

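The plywood drawer sits under the bar at about T(254,189); the lookalikes are turquoise or blue, at T(190,209), T(272,269) and T(187,269). The clamp runs from T(228,178) to T(355,200), with the knob near T(342,210), the red dot at T(345,215) and the green dot at T(350,190). I'll enlarge the clamp in both views.

Run:
```python
from h import *
S=ctrl.snapshot("scene");T=ctrl.snapshot("top")
a=S["color"][165:265,185:305];b=T["color"][150:235,215:365]
a=cv2.resize(a,(480,400),interpolation=cv2.INTER_CUBIC); 
save(S,"s1",(185,170,305,265),6.5);save(T,"t1",(215,155,365,245),5.3)
```

```text
(no output)
```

View pics/s1.png

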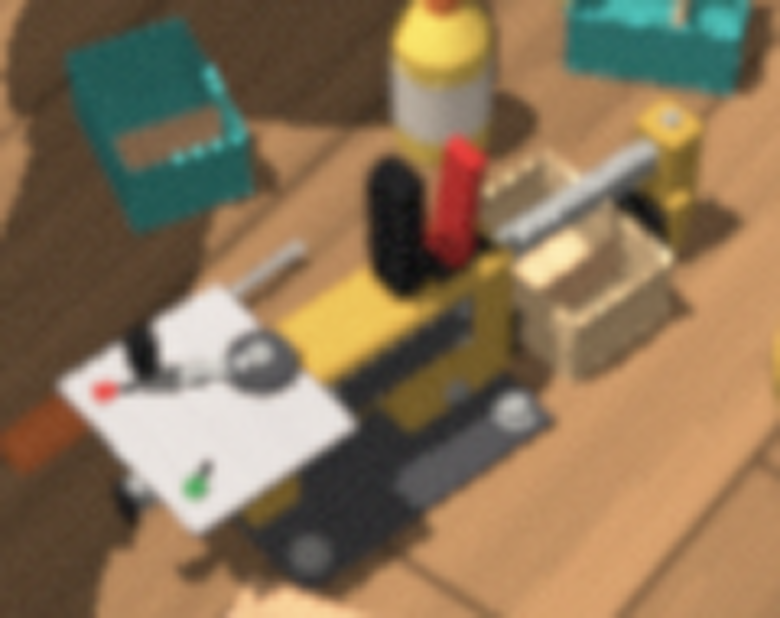

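View pics/t1.png

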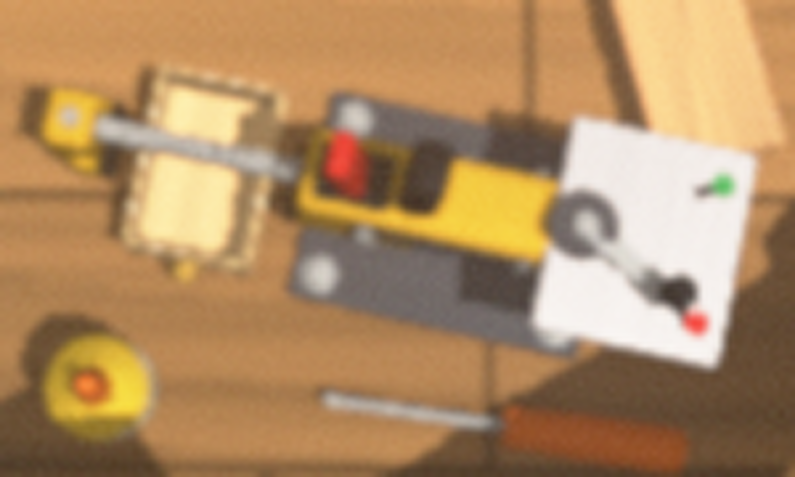

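Both crops agree. The lever knob is beside the red dot at about t1(678,292), the green dot is at t1(722,186), and the red trigger leans towards the jaw at t1(343,165). The plywood drawer under the bar, at t1(205,165), is the only uncoloured one, so it's the one meant. Next I'll fit the clamp pose from the plate corners and dots.

```bash
cat > fit.py <<'E'
from h import *
from scipy.optimize import least_squares
S=ctrl.snapshot("scene");T=ctrl.snapshot("top")
c=[(55,-90,110),(55,-185,110),(-55,-185,110),(-55,-90,110)]
a=.5;d=[(-75*np.sin(a),-105-75*np.cos(a),110),(75*np.sin(a),-105-75*np.cos(a),110)]
tp=[(577,118),(757,152),(717,367),(535,325),(696,323),(722,186)]
sp=[(357,425),(200,533),(60,383),(222,288),(104,391),(195,486)]
L=np.array(c+d)/1e3
tp=np.array(tp)/5.3+[215,155];sp=np.array(sp)/6.5+[185,170]
def W(q,X): 
    s,k=np.sin(q[2]),np.cos(q[2]); X=np.atleast_2d(X); return np.c_[q[0]+k*X[:,0]-s*X[:,1],q[1]+s*X[:,0]+k*X[:,1],X[:,2]]
def r(q):
    w=W(q,L); return np.concatenate([(proj(p,x)-u) for p,us in((T,tp),(S,sp)) for x,u in zip(w,us)])
o=least_squares(r,[.6,-.1,-.1],loss="soft_l1")
q=o.x; print(q,np.degrees(q[2])); print(r(q).reshape(2,-1,2).round(1).tolist())
def P(x,y,z): return W(q,np.array([x,y,z])/1e3)[0]
def A(a,z=.12,R=55): return P(R*np.sin(a-.5),-105-R*np.cos(a-.5),z*1e3)
if __name__=="__main__":
    print("knob free",A(0),"clamp",A(1),"trig/grip mid",P(0,-12,200))
    # checks
    for n,X in (("knob",A(0,.137)),("trigtop",P(0,23,175)),("griptop",P(0,-20,190)),("bodypad",P(0,20,90))):
        print(n,"t1",(proj(T,X)-[215,155])*5.3,"s1",(proj(S,X)-[185,170])*6.5)
    jaw=tri([T,S],[np.array([70,117])/5.3+[215,155],np.array([675,118])/6.5+[185,170]]); k=np.array([np.cos(q[2]),np.sin(q[2])])
    dd=jaw[:2]-q[:2]; print("jaw top local",k@dd,np.array([-k[1],k[0]])@dd,jaw[2])
    k=A(0)-A(0); 
    t=ctrl.get_obs()["tool_pos"]; R=Ro.from_euler("xyz",ctrl.get_obs()["orientation"],degrees=True).as_matrix()
    np.save("q.npy",q)
    for X in (A(0,.27),): print("tool delta",R.T@(X-t)/.8, "yaw now",ctrl.get_obs()["orientation"])
E
python3 fit.py
```

```text
[ 0.56275505 -0.04263957 -0.21014761] -12.040571020201737
[[[-0.3, -1.5], [0.1, -0.4], [0.0, -1.0], [-0.5, -0.8], [0.1, -0.9], [0.3, -1.1]], [[-0.5, -1.1], [-1.3, -0.7], [-1.1, -0.7], [-1.4, -1.6], [-0.5, -0.5], [-0.5, -0.2]]]
knob free [ 0.50499459 -0.1870342   0.12      ] clamp [ 0.55657119 -0.19803532  0.12      ] trig/grip mid [ 0.5602518  -0.05437557  0.2       ]
knob t1 [677.66889654 288.63359228] s1 [138.11898992 346.91270554]
trigtop t1 [340.33473095 148.78162266] s1 [462.05436619 143.58961102]
griptop t1 [431.64214967 163.75981972] s1 [392.63210001 166.9122562 ]
bodypad t1 [340.50483475 173.69928877] s1 [456.1286975  257.40538167]
jaw top local 0.0006779607270729904 0.1673495845727765 0.08903588619184571
tool delta [-0.51510816  0.4103627   0.02768359] yaw now [ 1.79998328e+02 -1.42491197e-03 -1.60246440e+02]
```

Request:
send_rows:
  deltas:
    - [[-0.039,0.031,0.002],-0.075]
    - [[-0.078,0.062,0.004],-0.15]
    - [[-0.117,0.093,0.006],-0.225]
    - [[-0.156,0.124,0.008],-0.3]
    - [[-0.195,0.155,0.01],-0.375]
  gripper: 0.4

```text
clock: 1.92
tool_pos: [0.3336, -0.4643, 0.2842]
orientation: [-180.0, -0.0, -126.2]
force: [1.3, -1.3, -0.3]
opening: 0.06
gripper_force: 0.0
```

```bash
sed -i 's/\[215,155\];sp=/[214.6,154.6];sp=/; s/+\[185,170\]$/+[184.58,169.58]/' fit.py
cat > go.py <<'E'
import sys; from h import *
q=np.load("q.npy")
def P(x,y,z):
    s,k=np.sin(q[2]),np.cos(q[2]); return np.array([q[0]+k*x-s*y,q[1]+s*x+k*y,z])
def A(a,z,R=.055): return P(R*np.sin(a-.5),-.105-R*np.cos(a-.5),z)
def to(X,yaw):
    o=ctrl.get_obs(); R=Ro.from_euler("xyz",o["orientation"],degrees=True).as_matrix()
    dy=-(yaw-o["orientation"][2]); dy=(dy+180)%360-180
    print("t",round(o["clock"],2),"delta",(R.T@(X-o["tool_pos"])/.8).round(4),"turn",round(dy/90,4),"F",o["force"].round(1),"open",round(o["opening"]*1e3,1),"gf",round(o["gripper_force"],1))
def loc():
    o=ctrl.get_obs(); d=o["tool_pos"]-[q[0],q[1],0]; k=np.array([np.cos(q[2]),np.sin(q[2])])
    print("local mm",(k@d[:2]*1e3).round(1),(np.array([-k[1],k[0]])@d[:2]*1e3).round(1),(d[2]*1e3).round(1))
E
python3 fit.py; python3 -c "
from go import *
print(q); to(A(0,.27),-102); loc()"
```

```text
[ 0.56256362 -0.04191781 -0.21044678] -12.05771244915451
[[[-0.2, -1.0], [0.3, 0.1], [0.1, -0.5], [-0.4, -0.3], [0.3, -0.4], [0.4, -0.6]], [[0.0, -0.8], [-0.8, -0.5], [-0.5, -0.5], [-0.9, -1.4], [0.0, -0.3], [-0.0, 0.0]]]
knob free [ 0.50475996 -0.18629514  0.12      ] clamp [ 0.55633327 -0.1973117   0.12      ] trig/grip mid [ 0.56005686 -0.05365306  0.2       ]
knob t1 [676.1726457  289.10087173] s1 [138.80612244 345.66582249]
trigtop t1 [338.81620696 149.1562275 ] s1 [462.66215063 142.52238155]
griptop t1 [430.09033941 164.16831173] s1 [393.26173779 165.79545951]
bodypad t1 [339.11720962 174.04328664] s1 [456.70929245 256.34832338]
jaw top local 0.0009658724573353081 0.16668392540447105 0.08903588619184571
tool delta [-0.40337211  0.03113906  0.01862069] yaw now [-1.79944940e+02  5.16042559e-02 -1.25974395e+02]
[ 0.56256362 -0.04191781 -0.21044678]
t 2.02 delta [-0.4034  0.0311  0.0186] turn -0.2664 F [0.8 0.1 1.1] open 52.1 gf 0.0
local mm -134.4 -458.4 284.6
```

Request:
send_rows:
  deltas:
    - [[-0.05,0.004,0.002],-0.053]
    - [[-0.1,0.008,0.005],-0.106]
    - [[-0.15,0.012,0.007],-0.16]
    - [[-0.2,0.015,0.009],-0.213]
    - [[-0.25,0.019,0.011],-0.266]

```text
clock: 2.43
tool_pos: [0.4404, -0.2947, 0.2757]
orientation: [-180.0, -0.0, -102.4]
force: [1.2, -0.9, 0.6]
opening: 0.035
gripper_force: 0.0
```

```bash
python3 -c "
from go import *
S=ctrl.snapshot('scene');to(A(0,.27),-102.06); loc()"
```

```text
t 2.48 delta [-0.1433 -0.0481  0.007 ] turn 0.0021 F [ 0.8  3.7 -0.7] open 35.3 gf 0.0
local mm -64.5 -268.0 275.4
```

Request:
send_rows:
  deltas:
    - [[-0.045,-0.016,0.002],0]
    - [[-0.09,-0.032,0.004],0]
    - [[-0.125,-0.044,0.006],0.002]
    - [[-0.143,-0.048,0.007],0.002]
    - [[-0.143,-0.048,0.007],0.002]

```text
clock: 2.9
tool_pos: [0.5035, -0.1906, 0.2696]
orientation: [-180.0, 0.0, -102.6]
force: [-0.4, -0.2, 1.0]
opening: 0.035
gripper_force: 0.0
```

```bash
python3 -c "
from go import *
T=ctrl.snapshot('top');S=ctrl.snapshot('scene');to(A(0,.27),-102.06); loc()
save(S,'s2',(185,150,285,260),5)
print([proj(S,A(0,z))-[185,150] for z in (.137,.204)])"
```

```text
t 3.0 delta [-0.0082 -0.0013 -0.0003] turn -0.0069 F [-0.5 -0.  -1.5] open 35.2 gf 0.0
local mm -27.5 -159.8 269.7
[array([21.35478807, 73.17935731]), array([19.4732746 , 59.38538251])]
```

View pics/s2.png

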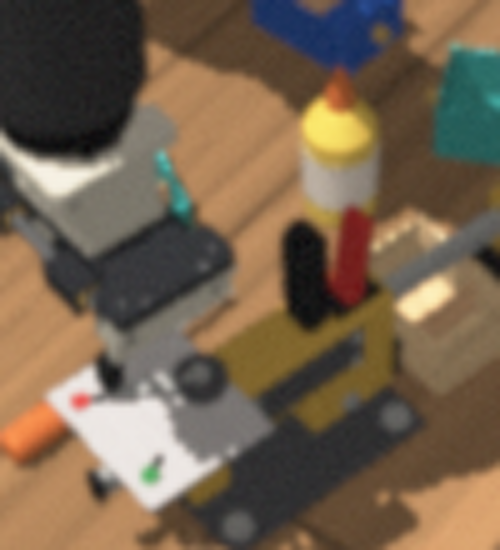

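The gripper stands above the knob, which is at s2(110,370), with its fingers spread across the lever's swing. I'll lower it to cage the knob.

Request:
send_rows:
  deltas:
    - [[-0.008,-0.001,0.0],-0.007]
    - [[-0.008,-0.001,0.03],-0.007]
    - [[-0.008,-0.001,0.06],-0.007]
    - [[-0.008,-0.001,0.085],-0.007]
    - [[-0.008,-0.001,0.097],-0.007]

```text
clock: 3.42
tool_pos: [0.5028, -0.1872, 0.1899]
orientation: [179.8, -0.0, -102.2]
force: [0.1, -0.2, 0.1]
opening: 0.035
gripper_force: 0.0
```

```bash
python3 -c "
from go import *
T=ctrl.snapshot('top');to(A(0,.191),-102.06); loc()
for a in (.25,.5,.75,.9,1): to(A(a,.191),-102.06)
"
```

```text
t 3.47 delta [-0.0016 -0.0025 -0.0024] turn -0.0015 F [-1.6  0.1 -1.2] open 34.8 gf 0.0
local mm -28.4 -154.5 189.1
t 3.47 delta [ 0.0047 -0.0185 -0.0025] turn -0.0015 F [-1.6  0.1 -1.2] open 34.8 gf 0.0
t 3.47 delta [ 0.0068 -0.0355 -0.0026] turn -0.0015 F [-1.6  0.1 -1.2] open 34.8 gf 0.0
t 3.47 delta [ 0.0046 -0.0525 -0.0026] turn -0.0015 F [-1.6  0.1 -1.2] open 34.8 gf 0.0
t 3.47 delta [ 0.0013 -0.0623 -0.0027] turn -0.0015 F [-1.6  0.1 -1.2] open 34.8 gf 0.0
t 3.47 delta [-0.0017 -0.0685 -0.0027] turn -0.0015 F [-1.6  0.1 -1.2] open 34.8 gf 0.0
```

Request:
send_rows:
  deltas:
    - [[0.0,-0.003,-0.002],0]
    - [[0.0,-0.003,-0.002],0]
    - [[0.002,-0.01,-0.002],0]
    - [[0.004,-0.017,-0.002],0]
    - [[0.006,-0.024,-0.002],0]
  gripper: 0.27

```text
clock: 3.88
tool_pos: [0.5221, -0.1959, 0.1949]
orientation: [-180.0, -0.0, -102.1]
force: [-0.8, -0.2, -0.3]
opening: 0.0238
gripper_force: 0.4
```

Request:
send_rows:
  deltas:
    - [[0.001,-0.008,0],0]
    - [[0.001,-0.016,0],0]
    - [[0.0,-0.024,0],0]
    - [[-0.001,-0.031,0],0]
    - [[-0.002,-0.034,0],0]

```text
clock: 4.3
tool_pos: [0.5506, -0.1994, 0.1939]
orientation: [-179.9, 0.0, -102.1]
force: [0.1, -0.1, -0.6]
opening: 0.0238
gripper_force: 0.0
```

```bash
python3 -c "
from go import *
T=ctrl.snapshot('top');S=ctrl.snapshot('scene');to(A(1,.191),-102.06); loc()
save(S,'s3',(185,150,285,260),5)
"
```

```text
t 4.4 delta [-0.004  -0.0067  0.0036] turn -0.0002 F [ 2.6 -1.4 -0.5] open 24.2 gf 1.2
local mm 21.0 -156.4 193.9
```

View pics/s3.png

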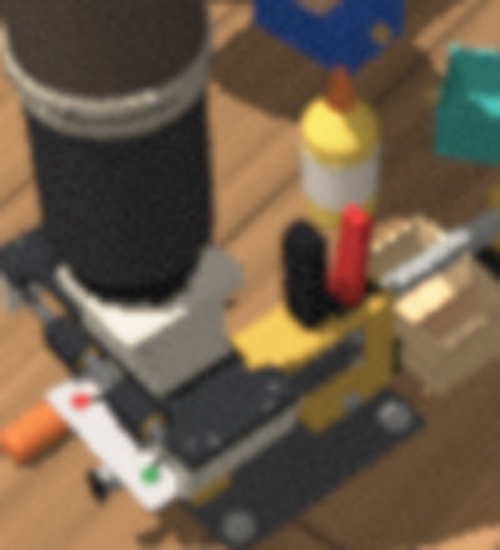

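The red dot at s3(82,400) is now clear of the knob and the lever has swung towards green, s3(150,475). I'll finish the throw, ease off and lift away.

Request:
send_rows:
  deltas:
    - [[-0.003,-0.006,0],0]
    - [[-0.003,-0.01,0],0]
    - [[-0.003,-0.01,0],0]
    - [[-0.003,-0.0065,0],0]
    - [[-0.003,-0.0065,0],0]

```text
clock: 4.82
tool_pos: [0.5539, -0.1981, 0.1936]
orientation: [180.0, 0.0, -102.1]
force: [0.1, 0.4, -0.5]
opening: 0.0238
gripper_force: 0.0
```

Request:
send_rows:
  deltas:
    - [[0,0,0],0]
    - [[0,0,-0.03],0]
    - [[0,0,-0.06],0]
    - [[0,0,-0.1],0]
    - [[0,0,-0.11],0]
  gripper: 0.4

```text
clock: 5.23
tool_pos: [0.5561, -0.1988, 0.287]
orientation: [-179.6, -0.0, -102.1]
force: [1.2, 0.6, 0.8]
opening: 0.0349
gripper_force: 0.0
```

```bash
python3 -c "
from go import *
T=ctrl.snapshot('top');S=ctrl.snapshot('scene');to(A(1,.191),-102.06); loc()
for p in (T,S):print([(d['conf'],np.array(d['xy'])*[512,384]) for d in ctrl.boxes_of(p,'selector_knob')], proj(p,A(1,.137)),proj(p,A(0,.137)))
to(P(0,-.012,.28),-192.06)
"
```

```text
t 5.33 delta [-1.50e-03 -1.00e-04  1.17e-01] turn -0.0004 F [-0.3 -0.   0.6] open 34.9 gf 0.0
local mm 25.8 -154.5 284.6
[(0.73, array([326.0928, 196.8   ]))] [346.42747752 189.89111713] [342.57974447 209.54733429]
[(0.43, array([218.112 , 232.2048]))] [216.77914382 234.04434096] [206.35478807 223.17935731]
t 5.43 delta [-0.1781  0.0308  0.0021] turn 0.9994 F [-0.2  0.3 -0.6] open 34.7 gf 0.0
```

Request:
send_rows:
  deltas:
    - [[-0.036,0.006,0],0.078]
    - [[-0.072,0.012,0],0.156]
    - [[-0.108,0.018,0],0.234]
    - [[-0.144,0.024,0],0.312]
    - [[-0.178,0.031,0.002],0.39]
  gripper: 1

```text
clock: 5.85
tool_pos: [0.5597, -0.0525, 0.279]
orientation: [179.9, -0.1, -137.6]
force: [-0.3, -0.1, 0.8]
opening: 0.0623
gripper_force: 0.0
```

Request:
send_rows:
  deltas:
    - [[0,0,0],0.078]
    - [[0,0,0],0.156]
    - [[0,0,0],0.234]
    - [[0,0,0],0.312]
    - [[0,0,0],0.39]

```text
clock: 6.27
tool_pos: [0.5595, -0.0537, 0.2786]
orientation: [180.0, -0.1, -172.6]
force: [0.3, 0.1, 0.1]
opening: 0.087
gripper_force: 0.0
```

Request:
send_rows:
  deltas:
    - [[0,0,0],0.07]
    - [[0,0,0],0.14]
    - [[0,0,0],0.21]
    - [[0,0,0],0.219]
    - [[0,0,0],0.219]

```text
clock: 6.68
tool_pos: [0.5597, -0.0538, 0.2791]
orientation: [-180.0, -0.1, 168.1]
force: [-0.2, 0.4, -0.0]
opening: 0.0878
gripper_force: 0.0
```

```bash
python3 -c "
from go import *
S=ctrl.snapshot('scene');to(P(0,-.012,.28),-192.06);to(P(0,-.010,.20),-192.06);loc()
save(S,'s4',(195,140,305,250),5.4)
print(ctrl.get_obs()['joint_pos'])
"
```

```text
t 6.73 delta [-0.0002  0.0003 -0.0009] turn 0.0026 F [ 0.1 -0.2  0.2] open 87.6 gf 0.0
t 6.73 delta [-0.0004  0.0029  0.0991] turn 0.0026 F [ 0.1 -0.2  0.2] open 87.6 gf 0.0
local mm -0.2 -12.2 279.3
[ 1.44410277e+01  1.05597305e+01 -1.47881490e+01 -7.63645486e-03
 -6.47405484e+01 -1.16261935e+02]
```

View pics/s4.png

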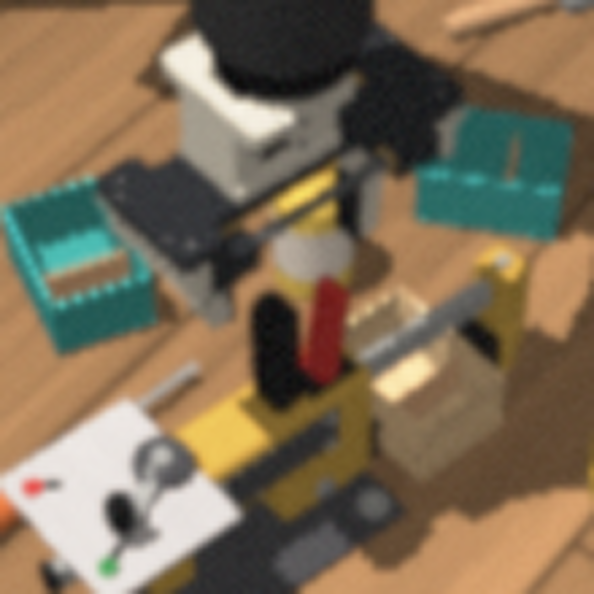

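The lever now points to the green dot, with the knob at s4(122,510) and the dot at s4(108,566). The open fingers straddle the black grip at s4(275,345) and the red trigger at s4(325,330). I'll descend.

Request:
send_rows:
  deltas:
    - [[0,0.004,0.02],0.002]
    - [[0,0.004,0.045],0.002]
    - [[0,0.004,0.07],0.002]
    - [[0,0.004,0.09],0.002]
    - [[0,0.004,0.099],0.002]

```text
clock: 7.15
tool_pos: [0.5596, -0.0508, 0.1984]
orientation: [-179.9, -0.2, 167.9]
force: [-0.9, -0.2, 0.1]
opening: 0.0875
gripper_force: 0.0
```

Request:
send_rows:
  deltas:
    - [[0,0,0],0]
    - [[0,0,0],0]
    - [[0,0,0],0]
    - [[0,0,0],0]
    - [[0,0,0],0]
  gripper: 0.7

```text
clock: 7.57
tool_pos: [0.5616, -0.05, 0.2023]
orientation: [179.9, 0.1, 167.8]
force: [-0.1, 5.2, 2.6]
opening: 0.063
gripper_force: 2.2
```

```bash
python3 -c "
from go import *
T=ctrl.snapshot('top');to(P(0,-.012,.20),-192.06);loc()
"
```

```text
t 7.62 delta [ 0.001  -0.0049  0.0028] turn -0.0011 F [-0.5  6.5  4.7] open 62.2 gf 3.1
local mm 0.8 -8.1 202.3
```

Request:
send_rows:
  deltas:
    - [[0,-0.002,0.002],0]
    - [[0,-0.004,0.002],0]
    - [[0,-0.004,0.002],0]
    - [[0,-0.004,0.002],0]
    - [[0,-0.004,0.002],0]
  gripper: 0.4

```text
clock: 8.03
tool_pos: [0.5618, -0.0535, 0.2013]
orientation: [179.9, 0.2, 167.9]
force: [1.9, -1.3, 5.3]
opening: 0.0371
gripper_force: 10.4
```

Request:
send_rows:
  deltas:
    - [[0,0,0],0]
    - [[0,0,0],0]
    - [[0,0,0],0]
    - [[0,0,0],0]
    - [[0,0,0],0]

```text
clock: 8.45
tool_pos: [0.5617, -0.054, 0.2013]
orientation: [180.0, 0.2, 167.8]
force: [1.2, 0.5, 6.0]
opening: 0.0355
gripper_force: 30.0
```

```bash
cat > jaw.py <<'E'
from go import *
S=ctrl.snapshot('scene');T=ctrl.snapshot('top');to(P(0,-.012,.20),-192.06);loc()
for n in("moving_jaw","drawer"):
  for m,p in (("S",S),("T",T)):
    for d in ctrl.cut_out(p,n)[:5]:
        X=atz(p,np.array(d["xy"])*[512,384],.07 if n=="moving_jaw" else .03); v=X[:2]-q[:2]; k=np.array([np.cos(q[2]),np.sin(q[2])])
        l=[k@v*1e3,np.array([-k[1],k[0]])@v*1e3]
        if abs(l[0])<60: print(n,m,round(d["conf"],2),np.round(np.array(d["xy"])*[512,384],1),np.round(l,1),d["pixels"].sum())
E
python3 jaw.py
```

```text
t 8.55 delta [0.0022 0.     0.0017] turn -0.001 F [ 0.5 -0.4  7.2] open 35.3 gf 30.0
local mm 1.8 -12.0 201.4
moving_jaw S 0.62 [281.7 195.6] [-1.000e-01  1.396e+02] 118
drawer S 0.82 [275.  214.2] [23.1 89.8] 537
drawer T 0.57 [257.2 202.4] [-47.4  72.7] 94
drawer T 0.18 [326.1 207.6] [ -18.8 -126. ] 1884
```

Request:
send_rows:
  deltas:
    - [[0,0,0],0]
    - [[0,0,0],0]
    - [[0,0,0],0]
    - [[0,0,0],0]
    - [[0,0,0],0]
  gripper: 0.92

```text
clock: 9.17
tool_pos: [0.5602, -0.0538, 0.1993]
orientation: [-180.0, 0.0, 167.8]
force: [2.1, 2.1, 0.5]
opening: 0.0636
gripper_force: 1.2
```

Request:
send_rows:
  deltas:
    - [[0,0,0],0]
    - [[0,0,0],0]
    - [[0,0,0],0]
    - [[0,0,0],0]
    - [[0,0,0],0]

```text
clock: 9.58
tool_pos: [0.5596, -0.0539, 0.199]
orientation: [-180.0, -0.1, 167.8]
force: [-0.3, 2.0, -0.6]
opening: 0.0807
gripper_force: 0.7
```

```bash
python3 jaw.py; python3 -c "
from h import *
S=ctrl.snapshot('scene'); save(S,'s5',(185,170,305,265),6.5)"
```

```text
t 9.68 delta [-0.0003  0.0004 -0.0011] turn -0.0015 F [ 0.2  1.7 -1.3] open 80.3 gf 0.7
local mm -0.2 -12.3 199.1
moving_jaw S 0.73 [284.9 194.9] [  4.7 150.1] 150
moving_jaw T 0.39 [324.6 207.7] [ -24.4 -116.2] 1803
drawer S 0.69 [270.9 213.2] [10.8 81.9] 546
drawer T 0.66 [257.3 201.1] [-43.6  73.3] 97
```

View pics/s5.png

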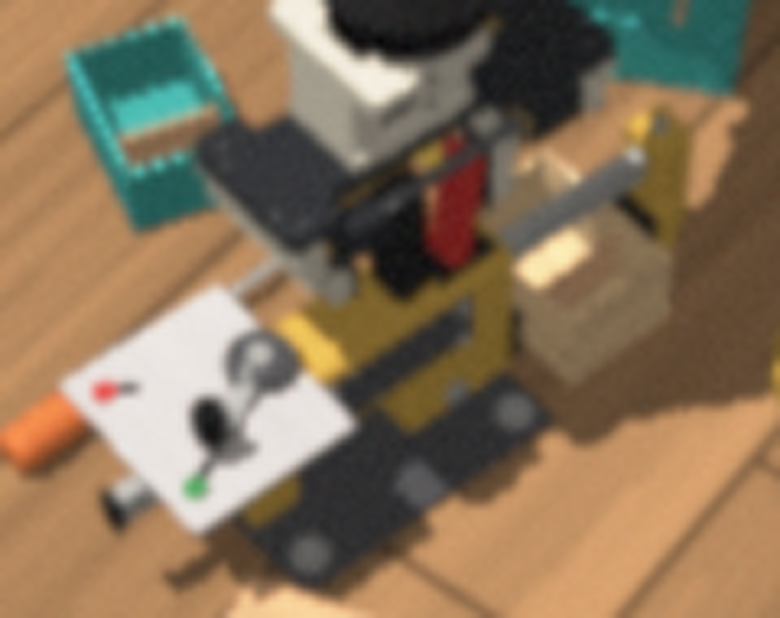

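The jaw top has moved from s1(675,118) to s5(658,125), roughly 9 mm at about 2 px/mm, and the lever is still at green. Stroke 2, with a full release after it.

Request:
send_rows:
  deltas:
    - [[0,0,0],0]
    - [[0,0,0],0]
    - [[0,0,0],0]
    - [[0,0,0],0]
    - [[0,0,0],0]
  gripper: 1

```text
clock: 10.35
tool_pos: [0.5603, -0.0539, 0.1995]
orientation: [-180.0, 0.0, 167.8]
force: [0.5, -0.0, 0.1]
opening: 0.0876
gripper_force: 0.0
```

Request:
send_rows:
  deltas:
    - [[0,0,0],0]
    - [[0,0,0],0]
    - [[0,0,0],0]
    - [[0,0,0],0]
    - [[0,0,0],0]
  gripper: 0.4

```text
clock: 10.77
tool_pos: [0.561, -0.0525, 0.2001]
orientation: [179.9, 0.1, 167.8]
force: [-0.5, 10.8, 5.9]
opening: 0.0598
gripper_force: 4.7
```

Request:
send_rows:
  deltas:
    - [[0,0,0],0]
    - [[0,0,0],0]
    - [[0,0,0],0]
    - [[0,0,0],0]
    - [[0,0,0],0]

```text
clock: 11.18
tool_pos: [0.5611, -0.0538, 0.2005]
orientation: [-180.0, 0.1, 167.9]
force: [0.3, 1.3, 6.8]
opening: 0.0356
gripper_force: 23.9
```

```bash
python3 jaw.py; python3 -c "
from go import *
S=ctrl.snapshot('scene'); save(S,'s6',(245,175,305,235),10)
for n,y in(('jaw',150),('jaw',140)): print((proj(S,P(0,y/1e3,.094))-[245,175])*10)"
```

```text
t 11.28 delta [ 0.0014 -0.      0.0006] turn -0.0012 F [0.5 1.3 7.3] open 36.0 gf 30.0
local mm 1.1 -12.0 200.5
moving_jaw S 0.63 [348.4 147.2] [-15.3 503.5] 812
moving_jaw S 0.53 [285.3 197.2] [ 13.1 144.1] 133
drawer S 0.84 [273.  213.6] [16.8 86.2] 507
drawer S 0.41 [277.3 201.9] [-12.4 132.8] 354
drawer T 0.74 [342.6 192.4] [  35.2 -164.3] 80
drawer T 0.45 [324.3 209.7] [ -26.  -122.1] 1836
drawer T 0.43 [124.7 147.5] [ 28.6 505.3] 1035
[393.51526744 145.36304255]
[371.98445803 159.53325183]
```

View pics/s6.png

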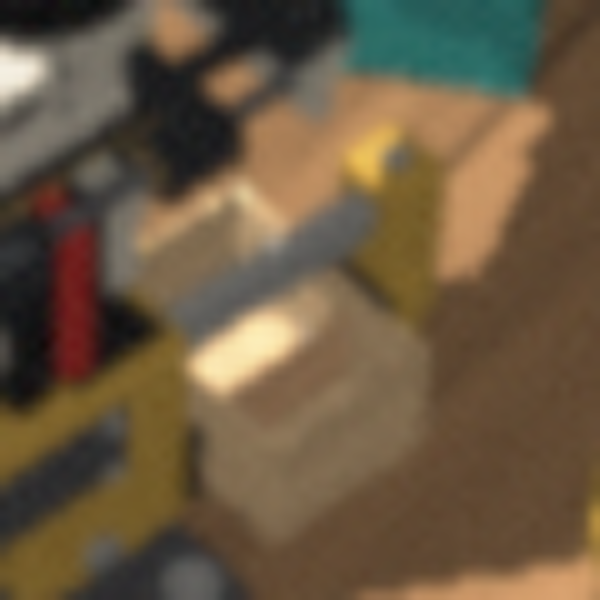

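```bash
python3 -c "
from go import *
S=ctrl.snapshot('scene'); 
def l(u,z):
    X=atz(S,np.array(u)/10-.45+[245,175],z); v=X[:2]-q[:2]; k=np.array([np.cos(q[2]),np.sin(q[2])]); return (k@v*1e3).round(1),(np.array([-k[1],k[0]])@v*1e3).round(1)
for n,u,z in (('rim near-body +x',(245,412),.05),('rim jaw +x',(432,345),.05),('rim body -x',(135,245),.05),('bottom corner',(272,542),0),('bottom jaw',(432,440),0),('housing front bottom/top',(188,480),.03),('jaw top bolt',(398,155),.094),('jaw right top',(437,160),.09)): print(n,l(u,z))
"
```

```text
rim near-body +x (np.float64(26.2), np.float64(58.9))
rim jaw +x (np.float64(45.7), np.float64(126.8))
rim body -x (np.float64(-53.3), np.float64(78.3))
bottom corner (np.float64(46.2), np.float64(55.6))
bottom jaw (np.float64(49.5), np.float64(127.7))
housing front bottom/top (np.float64(24.3), np.float64(35.7))
jaw top bolt (np.float64(1.7), np.float64(148.4))
jaw right top (np.float64(9.5), np.float64(159.7))
```

The pad is now about at the drawer's far wall (drawer y 56 to 127 mm, pad near 127 mm), leaving about 12 mm until it meets the fixed pad. I'll release fully, then close in steps while watching the force.

Request:
send_rows:
  deltas:
    - [[0,0,0],0]
    - [[0,0,0],0]
    - [[0,0,0],0]
    - [[0,0,0],0]
    - [[0,0,0],0]
  gripper: 1

```text
clock: 12.0
tool_pos: [0.5601, -0.0538, 0.1991]
orientation: [-180.0, -0.0, 167.8]
force: [1.6, 2.2, -0.8]
opening: 0.0633
gripper_force: 1.2
```

Request:
send_rows:
  deltas:
    - [[0,0,0],0]
    - [[0,0,0],0]
    - [[0,0,0],0]
    - [[0,0,0],0]
    - [[0,0,0],0]

```text
clock: 12.42
tool_pos: [0.5598, -0.0541, 0.1992]
orientation: [-180.0, -0.1, 167.8]
force: [0.1, 0.1, 0.2]
opening: 0.087
gripper_force: 0.0
```

Request:
send_rows:
  deltas:
    - [[0,0,0],0]
    - [[0,0,0],0]
    - [[0,0,0],0]
    - [[0,0,0],0]
    - [[0,0,0],0]
  gripper: 0.64

```text
clock: 12.83
tool_pos: [0.5609, -0.0525, 0.2001]
orientation: [179.9, 0.1, 167.8]
force: [-1.1, 9.7, 7.4]
opening: 0.0603
gripper_force: 4.9
```

Request:
send_rows:
  deltas:
    - [[0,0,0],0]
    - [[0,0,0],0]
    - [[0,0,0],0]
    - [[0,0,0],0]
    - [[0,0,0],0]
  gripper: 0.56

```text
clock: 13.25
tool_pos: [0.5612, -0.0522, 0.2004]
orientation: [179.8, 0.1, 167.9]
force: [-1.9, 11.7, 7.5]
opening: 0.049
gripper_force: 5.1
```

Request:
send_rows:
  deltas:
    - [[0,0,0],0]
    - [[0,0,0],0]
    - [[0,0,0],0]
    - [[0,0,0],0]
    - [[0,0,0],0]
  gripper: 0.5

```text
clock: 13.67
tool_pos: [0.5613, -0.0521, 0.2006]
orientation: [179.8, 0.2, 167.9]
force: [-2.0, 11.0, 7.2]
opening: 0.044
gripper_force: 5.3
```

Request:
send_rows:
  deltas:
    - [[0,0,0],0]
    - [[0,0,0],0]
    - [[0,0,0],0]
    - [[0,0,0],0]
    - [[0,0,0],0]
  gripper: 0.46

```text
clock: 14.08
tool_pos: [0.5613, -0.0521, 0.2006]
orientation: [179.8, 0.2, 167.9]
force: [-1.6, 11.3, 7.8]
opening: 0.0403
gripper_force: 5.4
```

Request:
send_rows:
  deltas:
    - [[0,0,0],0]
    - [[0,0,0],0]
    - [[0,0,0],0]
    - [[0,0,0],0]
    - [[0,0,0],0]
  gripper: 0.43

```text
clock: 14.5
tool_pos: [0.5611, -0.053, 0.2006]
orientation: [179.9, 0.1, 167.9]
force: [-1.0, 6.5, 7.6]
opening: 0.0373
gripper_force: 7.6
```

Request:
send_rows:
  deltas:
    - [[0,0,0],0]
    - [[0,0,0],0]
    - [[0,0,0],0]
    - [[0,0,0],0]
    - [[0,0,0],0]
  gripper: 0.41

```text
clock: 14.92
tool_pos: [0.561, -0.0537, 0.2006]
orientation: [180.0, 0.1, 167.8]
force: [-0.2, 1.5, 7.0]
opening: 0.0364
gripper_force: 10.4
```

Request:
send_rows:
  deltas:
    - [[0,0,0],0]
    - [[0,0,0],0]
    - [[0,0,0],0]
    - [[0,0,0],0]
    - [[0,0,0],0]
  gripper: 0.4

```text
clock: 15.33
tool_pos: [0.561, -0.0538, 0.2006]
orientation: [180.0, 0.1, 167.8]
force: [-1.0, 1.3, 6.6]
opening: 0.0356
gripper_force: 30.0
```

```bash
python3 jaw.py; python3 -c "
from go import *
S=ctrl.snapshot('scene'); save(S,'s7',(245,175,305,235),10)"
```

```text
t 15.43 delta [ 0.0012 -0.      0.0007] turn -0.0013 F [-0.2  1.2  6.2] open 35.8 gf 30.0
local mm 0.9 -12.0 200.6
moving_jaw S 0.47 [281.6 198.6] [  9.6 130.1] 143
drawer S 0.95 [270.6 215.7] [18.2 73.9] 508
drawer S 0.54 [238.1 230.9] [ -3.6 -51.2] 2732
drawer T 0.46 [261.9 201.5] [-41.8  59.9] 124
```

View pics/s7.png

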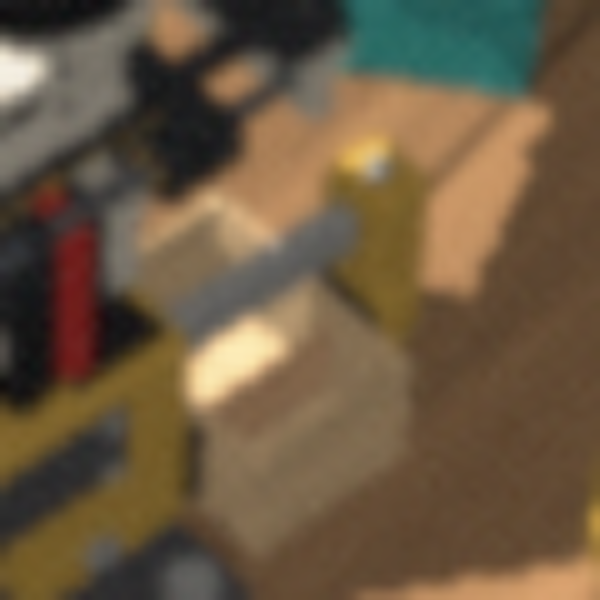

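The drawer has moved with the jaw: the near bottom corner went from (270,540) to (255,560), about 8 mm, with roughly 4 mm left to the fixed pad. Stroke 4: full release, then fine steps.

Request:
send_rows:
  deltas:
    - [[0,0,0],0]
    - [[0,0,0],0]
    - [[0,0,0],0]
    - [[0,0,0],0]
    - [[0,0,0],0]
  gripper: 1

```text
clock: 16.1
tool_pos: [0.5603, -0.0538, 0.1992]
orientation: [-180.0, 0.0, 167.8]
force: [2.2, 1.6, -0.5]
opening: 0.0634
gripper_force: 1.2
```

Request:
send_rows:
  deltas:
    - [[0,0,0],0]
    - [[0,0,0],0]
    - [[0,0,0],0]
    - [[0,0,0],0]
    - [[0,0,0],0]

```text
clock: 16.52
tool_pos: [0.5597, -0.0541, 0.1991]
orientation: [-180.0, -0.1, 167.8]
force: [0.6, -0.5, -0.5]
opening: 0.087
gripper_force: 0.0
```

Request:
send_rows:
  deltas:
    - [[0,0,0],0]
    - [[0,0,0],0]
    - [[0,0,0],0]
    - [[0,0,0],0]
    - [[0,0,0],0]
  gripper: 0.7

```text
clock: 16.93
tool_pos: [0.5608, -0.0525, 0.2001]
orientation: [179.9, 0.1, 167.8]
force: [-2.1, 9.9, 5.5]
opening: 0.0629
gripper_force: 4.8
```

Request:
send_rows:
  deltas:
    - [[0,0,0],0]
    - [[0,0,0],0]
    - [[0,0,0],0]
    - [[0,0,0],0]
    - [[0,0,0],0]
  gripper: 0.66

```text
clock: 17.35
tool_pos: [0.5609, -0.0522, 0.2003]
orientation: [179.9, 0.1, 167.9]
force: [-3.0, 10.1, 6.4]
opening: 0.0582
gripper_force: 5.1
```

Request:
send_rows:
  deltas:
    - [[0,0,0],0]
    - [[0,0,0],0]
    - [[0,0,0],0]
    - [[0,0,0],0]
    - [[0,0,0],0]
  gripper: 0.62

```text
clock: 17.77
tool_pos: [0.561, -0.0521, 0.2004]
orientation: [179.8, 0.1, 167.9]
force: [-2.5, 11.6, 7.0]
opening: 0.0544
gripper_force: 5.2
```

Request:
send_rows:
  deltas:
    - [[0,0,0],0]
    - [[0,0,0],0]
    - [[0,0,0],0]
    - [[0,0,0],0]
    - [[0,0,0],0]
  gripper: 0.59

```text
clock: 18.18
tool_pos: [0.5611, -0.0519, 0.2004]
orientation: [179.8, 0.1, 167.9]
force: [-2.2, 12.9, 7.6]
opening: 0.0516
gripper_force: 5.7
```

Request:
send_rows:
  deltas:
    - [[0,0,0],0]
    - [[0,0,0],0]
    - [[0,0,0],0]
    - [[0,0,0],0]
    - [[0,0,0],0]
  gripper: 0.56

```text
clock: 18.6
tool_pos: [0.5612, -0.0516, 0.2005]
orientation: [179.8, 0.1, 167.9]
force: [-2.6, 13.2, 7.5]
opening: 0.0493
gripper_force: 6.6
```

Request:
send_rows:
  deltas:
    - [[0,0,0],0]
    - [[0,0,0],0]
    - [[0,0,0],0]
    - [[0,0,0],0]
    - [[0,0,0],0]
  gripper: 0.53

```text
clock: 19.02
tool_pos: [0.5613, -0.0512, 0.2006]
orientation: [179.8, 0.2, 167.9]
force: [-3.1, 15.6, 7.8]
opening: 0.0467
gripper_force: 7.6
```

Contact has begun: the push has risen to about 15 N. I'll go on in small steps to about 22 N.

Request:
send_rows:
  deltas:
    - [[0,0,0],0]
    - [[0,0,0],0]
    - [[0,0,0],0]
    - [[0,0,0],0]
    - [[0,0,0],0]
  gripper: 0.5

```text
clock: 19.43
tool_pos: [0.5614, -0.0509, 0.2006]
orientation: [179.7, 0.2, 167.9]
force: [-3.6, 18.7, 8.5]
opening: 0.0439
gripper_force: 8.5
```

Request:
send_rows:
  deltas:
    - [[0,0,0],0]
    - [[0,0,0],0]
    - [[0,0,0],0]
    - [[0,0,0],0]
    - [[0,0,0],0]
  gripper: 0.475

```text
clock: 19.85
tool_pos: [0.5613, -0.0512, 0.2007]
orientation: [179.8, 0.2, 167.9]
force: [-3.7, 16.3, 9.3]
opening: 0.0418
gripper_force: 12.5
```

Request:
send_rows:
  deltas:
    - [[0,0,0],0]
    - [[0,0,0],0]
    - [[0,0,0],0]
    - [[0,0,0],0]
    - [[0,0,0],0]
  gripper: 0.467

```text
clock: 20.27
tool_pos: [0.5612, -0.0515, 0.2007]
orientation: [179.8, 0.2, 167.9]
force: [-3.7, 14.7, 9.9]
opening: 0.041
gripper_force: 14.7
```

Request:
send_rows:
  deltas:
    - [[0,0,0],0]
    - [[0,0,0],0]
    - [[0,0,0],0]
    - [[0,0,0],0]
    - [[0,0,0],0]

```text
clock: 20.68
tool_pos: [0.5613, -0.0515, 0.2007]
orientation: [179.8, 0.2, 167.9]
force: [-2.8, 14.8, 9.8]
opening: 0.041
gripper_force: 14.7
```

```bash
python3 -c "
from go import *
S=ctrl.snapshot('scene'); save(S,'s8',(195,170,305,250),7)
for i in range(4): ctrl.snapshot('top'); to(P(0,-.012,.2),-192)
loc()"
```

```text
t 20.78 delta [ 0.0009 -0.003   0.001 ] turn -0.0014 F [-3.9 15.2 10. ] open 41.3 gf 14.7
t 20.83 delta [ 0.0009 -0.003   0.0009] turn -0.0014 F [-2.7 13.6  9.8] open 41.3 gf 14.7
t 20.88 delta [ 0.0009 -0.003   0.0009] turn -0.0014 F [-4.1 14.6  8.7] open 41.1 gf 14.7
t 20.93 delta [ 0.0009 -0.003   0.0009] turn -0.0014 F [-3.5 15.1  9.8] open 40.8 gf 14.7
local mm 0.7 -9.6 200.7
```

View pics/s8.png

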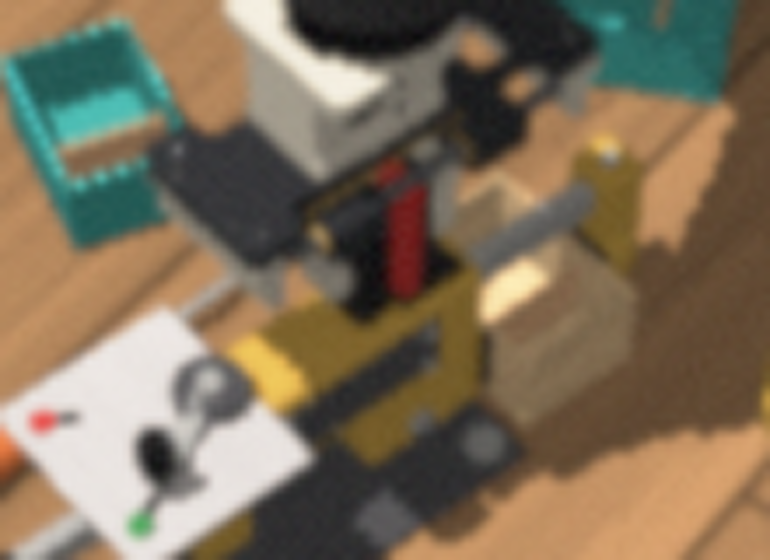

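The picture shows the drawer held between both pads, with the jaw at s8(605,200), the lever at the green dot s8(140,525), and the trigger squeezed. The push on the trigger is steady at about 22 N, which gives about 24 N on the drawer, so I'm handing it in.

```bash
python3 -c "
from h import *
print(ctrl.close_job())"
```

```text
the job is handed in; nothing more can be done
None
```

The job is handed in: the lever is in the CLAMP notch, and on the fourth stroke the jaw closed on the plywood drawer, with the trigger still held at about 22 N (an estimated 24 N on the drawer); the verdict was not shown to me.

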